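# Find the slack peg in a rail by rocking, and sort it out for re-gluing

## Robot

A 6-joint arm with a two-finger parallel gripper is mounted at the origin on the work surface. World frame = base frame: x ahead of the robot, y to its left, z up, the work surface at z = 0. Lengths are in m, angles in rad, forces in N, time in s.
With the tool pointing down it reaches from about 0.4 to 0.825 m from the base axis. Payload 7 kg.
Tool frame: the origin (TCP) lies on the mounting face of the last link; the fingertips stand arm.tcp_to_tips ahead of it and the grasp point (between the pads) lies 159 mm ahead of it (arm.tcp_to_tips is the distance from the TCP to the fingertips, in m); z points along the fingers, y is the direction in which the jaws open and shut (so a half turn about z gives the same grasp; the last joint's range is limited). The gripper opens to 88 mm and grips with 3 to 60 N. Pads are 19 mm wide; open, the fingers measure 130 mm over their backs; the gripper's body (78 mm by 193 mm) begins 47 mm behind the grasp point.
Start: joints at [0.288, 0.359, 0.012, 0, -1.224, -0.288], TCP at [0.675, -0, 0.405] pointing down, gripper open.
Joint ranges: [-3.07, 3.07], [-1.43, 2.12], [-1.02, 1.25], [-3.03, 1.67], [-3.05, -0], [-3.03, 3.03]. Speed limits (rad/s): [2.39, 2.39, 3.01, 3.14, 3.14, 3.14].

## Interface

Orientations are given as [roll, pitch, yaw] about the fixed x, y, z axes, in that order (R = Rz(yaw) Ry(pitch) Rx(roll)).
In Python, from station import arm, cams, job_done, finder gives the robot as it stands.
- The arm moves only by the tool play_rows, never from a script. Its argument "targets" is a list that holds one entry, the list of rows, each a list of 4 numbers: the shift along the tool's x, y, z in m, then the turn about the tool's z in degrees. A call has 1 to 5 rows; each row is the pose to reach, as a shift and turn from the pose commanded when the call began, along the tool's axes at that moment; what a row does not reach only later rows make up. A row lasts 1/8 s, in which the tool goes at most 62.5 mm and 10.7 degrees, less where a joint would pass 70% of its speed; a pose out of reach is approached as far as the arm can. A call with a gripper value outside its range is refused whole. "grip" is the closure in counts, from 0 (fully open) to 255 (shut), set as the call begins (left out, the last holds). The fingers move at their own pace and stop on an object; "newtons" is the grip in N (left out, the last holds). Time passes only in rows, so rows that repeat a pose let the fingers close. It gives the time, the measured TCP pose, the force and the opening at its end, in the units of the state.
- arm.get_state(): the state, without advancing time (a new reading comes with each control period).
- cams.grab_frame(name): name is "scene" or "side" or "wrist"; returns (picture, depth): 384x512x3 uint8, red, green, blue; 384x512 float32, m along the optical axis (not along the pixel's ray), 0 where there is no reading.
- cams.camera_params(name): a dict with "intrinsics" (3x3 intrinsics, pixels), "position" and "attitude" of the camera in the world. Camera axes: x right, y down, z forward; pixel columns grow to the right and rows downward; lengths in m; the calibration is good to about 2 mm. A picture is of the moment at which its call begins: read the wrist's pose just before it. camera_params takes no time and is no camera call; for the wrist camera it gives the pose at the moment of the call.
- job_done(): hands the job in, once; it reports no verdict.
Trained networks look in the newest picture that a camera, given by its name, has taken for a name from the list of things; names that differ only in an ending like _2 or _b are one class to them, and where a whole thing is asked for, a point or a joint stands for the part that bears it (a point fixed in the world has none). Each returns a list of dicts, best first, with "score" (0 to 1); they miss things now and then, are a little off and sometimes report something else, mostly with a low value. They report only what shows in the picture. A call takes as long as a camera call. They do not tell look-alikes from the thing itself.
- finder.find_in(camera, query): "xyz" ([x, y, z] in m, in world coordinates, good to about 4 mm: the middle of the surface that is visible of it).
- finder.masks_of(camera, query): "mask" (384x512 bool, what is visible of it).
The state is a dict: "t": time; "q": joint angles; "qd": joint speeds; "joint_efforts": joint torques, N m; "eef_pos": TCP position; "ee_rot": TCP orientation; "force": force on the tool from outside, world axes, zero at the start; "moment": the same for the moment, N m; "width": finger opening in m.
Only numpy, scipy, OpenCV 4.12 (cv2) and the standard library are available. Lean on these libraries where they do the work, as an engineer would, in place of code of your own. Each camera call takes 0.05 s, during which the arm holds its last target. There are 200 camera calls.

## Task

One of the three pegs in the wooden rail was not glued properly and is slack in its hole. Starting at the yellow end and going along the row, gently rock every peg sideways in its hole to feel whether it has play, without forcing the glued ones (over about 10 N sideways can crack the glue). When all three have been felt, pull out the slack one and leave it in the red cup, foot down, with the cup standing upright and everything else left alone.

Things in the scene. Friction and masses are not known exactly. Their poses are not given: they have to be found in the camera images.
- rail_top (a point): centre of the top face of a pale wooden rail fixed to the table, 66 x 290 mm, 45 mm high; z up, y along it. A yellow band 22 mm wide marks its +y end. Three pegs stand at y = +85, 0, -85 mm; which named peg stands where changes from start to start. Holes 18 mm in diameter, blind, 38 mm deep
- rail: the same rail; origin at its underside's centre. Two pegs are glued: pivoting at the rail's top they spring back, 30 N m per rad of lean (about 5 N per mm at the top end); the glue cracks at 0.025 rad (12 N sideways 60 mm above the rail). The third is slack: nudged by under 3 N its handle gives some 10 mm either way (less if clamped hard in a gripper), it falls back and lifts straight out
- peg_a_grip (a point): one of three like dark walnut pegs in the rail; this point is on its axis, half-way up its handle, 40 mm above the rail's top and 36 mm below the rounded top end; z runs up the peg. Handle 24 mm in diameter, below it a collar 35 mm in diameter, 6 mm thick, lies on the rail and hides the hole. 90 g
- peg_a_foot (a point): bottom end of that peg's pale shank, on its axis, 73 mm below the middle of the handle and 33 mm below the collar's underside (hidden in the rail at the start)
- peg_a: the peg with point peg_a_grip; origin on its axis at the collar's underside, 40 mm below that point; z up the peg
- peg_b_grip (a point): one of three like dark walnut pegs in the rail; this point is on its axis, half-way up its handle, 40 mm above the rail's top and 36 mm below the rounded top end; z runs up the peg. Handle 24 mm in diameter, below it a collar 35 mm in diameter, 6 mm thick, lies on the rail and hides the hole. 90 g
- peg_b_foot (a point): bottom end of that peg's pale shank, on its axis, 73 mm below the middle of the handle and 33 mm below the collar's underside (hidden in the rail at the start)
- peg_b: the peg with point peg_b_grip; origin on its axis at the collar's underside, 40 mm below that point; z up the peg
- peg_c_grip (a point): one of three like dark walnut pegs in the rail; this point is on its axis, half-way up its handle, 40 mm above the rail's top and 36 mm below the rounded top end; z runs up the peg. Handle 24 mm in diameter, below it a collar 35 mm in diameter, 6 mm thick, lies on the rail and hides the hole. 90 g
- peg_c_foot (a point): bottom end of that peg's pale shank, on its axis, 73 mm below the middle of the handle and 33 mm below the collar's underside (hidden in the rail at the start)
- peg_c: the peg with point peg_c_grip; origin on its axis at the collar's underside, 40 mm below that point; z up the peg
- cup_rim (a point): centre of the mouth of the round red rework cup, 75 mm above the table, z up. The cup is open at the top, 104 mm across at the rim, walls 4 mm, floor about 5 mm thick, narrowing a little downwards; it stands loose on the table and weighs 0.4 kg.
- cup: the same red cup; origin at the centre of its underside, z up
- slat_bundle: bystander: a flat bundle of pale slats with white loops, 88 x 200 mm, 26 mm high; origin at the centre of its underside
- hammer: bystander: a hammer lying on the table; origin under the middle of it
- bowl: bystander: a steel bowl 120 mm across and 50 mm high; origin at the centre of its underside
Not all that is in view belongs to the job. What is shaped like the peg_b but turquoise is not meant.

How it is judged:
By the outcome, as a careful person would: the job done as asked, in the order asked, and still so for the second after the job is handed in, with the robot touching nothing.
It also fails if it takes over 69 s, if anything falls off the work surface, if the arm or the gripper's body presses on something with over 40 N, if the wrist force passes 120 N, or if a joint passes its speed limit or range.

## Working session

There is one attempt and no reset: what is moved stays moved. The work goes in short steps, Python scripts to look and compute and a tool call to move; the robot and the scene stay as the last step left them, time stands still between calls to the robot, and variables do not carry over. Pictures are saved under pics/ and viewed, about 8 in all and at most 12, crops included, and the job is handed in when it is done.

Besides the shell and the picture viewer there is one more tool, called in YAML: its name, and indented under it one key for each argument. play_rows: Moves the arm, as the interface text tells. Its arguments: {"type":"object","properties":{"targets":{"type":"array","items":{"type":"array","items":{"type":"array","items":{"type":"number"}}}},"grip":{"type":"number"},"newtons":{"type":"number"}},"required":["targets"]}

```bash
mkdir -p pics; ls
python3 - <<'E'
from station import arm,cams,finder
import cv2,numpy as np
s=arm.get_state(); print({k:np.round(v,3) for k,v in s.items()}, arm.tcp_to_tips)
ims=[]
for c in ("scene","side"):
    im,d=cams.grab_frame(c); ims.append(im)
    np.savez(f"/tmp/{c}.npz",im=im,d=d)
    p=cams.camera_params(c); print(c,{k:np.round(v,3).tolist() for k,v in p.items()})
    for q in ("peg_a_grip","cup_rim","rail_top","rail"):
        print(c,q,[(np.round(r["xyz"],3).tolist(),round(r["score"],2)) for r in finder.find_in(c,q)][:6])
cv2.imwrite("pics/a.png",cv2.resize(np.vstack(ims)[:,:,::-1],None,fx=.78,fy=.78))
cv2.imwrite("pics/s.png",ims[0][:,:,::-1])
cv2.imwrite("pics/d.png",ims[1][:,:,::-1])
E
```

```text
pics
{'t': np.float64(0.0), 'q': array([ 0.288,  0.359,  0.011, -0.   , -1.224, -0.288]), 'qd': array([ 0.001,  0.001, -0.001, -0.001, -0.002,  0.001]), 'joint_efforts': array([-1.0000e-03, -5.8273e+01,  2.9306e+01,  6.9970e+00,  7.0000e-03,
       -0.0000e+00]), 'eef_pos': array([0.675, 0.   , 0.404]), 'ee_rot': array([ 3.14 , -0.   , -1.571]), 'force': array([-0.006,  0.194,  0.223]), 'moment': array([-0.017,  0.04 ,  0.028]), 'width': np.float64(0.088)} 0.1781
scene {'intrinsics': [[405.1, 0.0, 252.248], [0.0, 405.1, 192.192], [0.0, 0.0, 1.0]], 'position': [1.283, 0.087, 1.104], 'attitude': [-2.531, 0.002, 1.646]}
scene peg_a_grip [([0.498, 0.069, 0.086], 0.66)]
scene cup_rim [([0.472, -0.257, 0.045], 0.9)]
scene rail_top [([0.493, 0.11, 0.048], 0.77)]
scene rail [([0.491, 0.111, 0.042], 0.71)]
side {'intrinsics': [[480.294, 0.0, 263.156], [0.0, 480.294, 192.793], [0.0, 0.0, 1.0]], 'position': [0.558, 1.007, 0.834], 'attitude': [-2.242, -0.009, -3.111]}
side peg_a_grip [([0.488, 0.078, 0.082], 0.6)]
side cup_rim [([0.486, -0.232, 0.048], 0.71)]
side rail_top [([0.482, 0.137, 0.046], 0.81)]
side rail [([0.485, 0.142, 0.045], 0.73), ([0.509, 0.001, 0.083], 0.53)]
```

View pics/s.png

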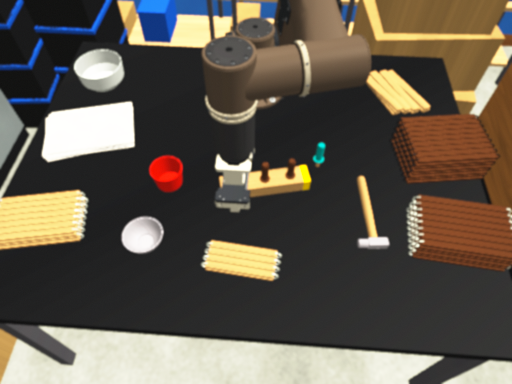

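View pics/d.png

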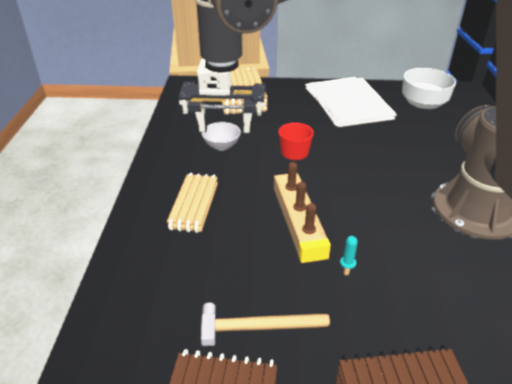

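The scene view shows the rail at (220-312,168-200), with its yellow end on the right, the cup at (167,173) and the turquoise look-alike at (320,152). The side view shows three walnut pegs at about (310,218), (300,196) and (292,177), with the yellow band nearest, at (315,250).

```bash
cat > h.py <<'E'
import numpy as np,cv2
from scipy.spatial.transform import Rotation as R
from station import arm,cams
def world(c,d,p=None):
    p=p or cams.camera_params(c);K=p["intrinsics"];K=np.array(K)
    v,u=np.mgrid[:d.shape[0],:d.shape[1]]
    P=np.stack([(u-K[0,2])/K[0,0]*d,(v-K[1,2])/K[1,1]*d,d],-1)
    return P@R.from_euler('xyz',p["attitude"]).as_matrix().T+np.array(p["position"])
E
python3 - <<'E'
from h import *
for c in ("side","scene"):
    z=np.load(f"/tmp/{c}.npz");im,d=z["im"],z["d"];W=world(c,d)
    ok=(d>0)&(W[...,0]>.38)&(W[...,0]<.62)&(W[...,1]>-.15)&(W[...,1]<.25)
    h=cv2.cvtColor(im,cv2.COLOR_RGB2HSV).astype(int); r,g,b=[im[...,i].astype(int) for i in range(3)]
    top=ok&(abs(W[...,2]-.045)<.006)&(r>140)&(g>110)
    rect=cv2.minAreaRect(W[top][:,:2].astype(np.float32)*1000); print(c,"rail",top.sum(),rect)
    yel=top&(b<60)&(g>150); print("yellow",yel.sum(),W[yel].mean(0).round(4))
    peg=ok&(W[...,2]>.058)&(W[...,2]<.135)&(r<130)&(r>g)
    n,l,st,ce=cv2.connectedComponentsWithStats(peg.astype(np.uint8))
    for i in range(1,n):
        if st[i,4]>15: q=W[l==i]; print("peg",st[i,4],np.median(q,0).round(4),q.min(0).round(3),q.max(0).round(3))
    cup=(d>0)&(r>120)&(g<70)&(b<70)&(abs(W[...,2]-.075)<.006)&(W[...,0]<.65)
    if cup.sum()>5: print("cup",cup.sum(),cv2.minEnclosingCircle(W[cup][:,:2].astype(np.float32)*1000), cv2.fitEllipse(W[cup][:,:2].astype(np.float32)*1000))
    tq=(d>0)&(b>100)&(r<80)&(g>100)&(W[...,0]<.65)&(W[...,2]<.2)&(W[...,2]>.01); print("tq",W[tq].min(0).round(3),W[tq].max(0).round(3))
E
```

```text
side rail 1327 ((486.0442810058594, 68.59040832519531), (67.9909896850586, 294.7176818847656), 13.586631774902344)
yellow 2 [0.4858 0.2112 0.0412]
peg 165 [ 0.5079 -0.0057  0.0985] [ 0.494 -0.022  0.058] [0.518 0.001 0.124]
peg 171 [0.4872 0.0768 0.0938] [0.474 0.057 0.058] [0.497 0.083 0.123]
peg 188 [0.468  0.1592 0.0958] [0.454 0.142 0.059] [0.478 0.165 0.124]
cup 166 ((488.8131103515625, -254.49002075195312), 58.0202522277832) ((489.69183349609375, -252.1326446533203), (98.4254150390625, 100.51409912109375), 172.1008758544922)
tq [0.365 0.236 0.033] [0.398 0.265 0.111]
scene rail 860 ((487.4626770019531, 66.26802062988281), (71.09495544433594, 290.65704345703125), 13.392495155334473)
yellow 113 [0.4582 0.197  0.0438]
peg 104 [0.4765 0.1466 0.0999] [0.458 0.137 0.058] [0.482 0.16  0.123]
peg 92 [0.4966 0.0663 0.0982] [0.482 0.056 0.059] [0.503 0.076 0.123]
cup 175 ((541.6455688476562, 241.21804809570312), 550.5656127929688) ((519.2045288085938, 225.3899383544922), (474.7924499511719, 990.348388671875), 175.35055541992188)
tq [0.371 0.228 0.03 ] [0.401 0.26  0.111]
```

play_rows:
  targets:
    - [[-0.04,0.055,0.01,-5],[-0.08,0.11,0.03,-9],[-0.12,0.165,0.05,-13.5],[-0.15,0.208,0.06,-13.5],[-0.15,0.208,0.06,-13.5]]
  grip: 0
  newtons: 3

```text
t: 1.12
eef_pos: [0.4644, 0.1509, 0.3444]
ee_rot: [3.141, 0.0, -1.332]
force: [0.5, 0.4, -0.4]
width: 0.0878
```

Run:
```python
from h import *
s=arm.get_state();print(s["t"],s["eef_pos"],s["ee_rot"])
im,d=cams.grab_frame("wrist");p=cams.camera_params("wrist");W=world("wrist",d,p)
r,g,b=[im[...,i].astype(int) for i in range(3)]
peg=(d>0)&(W[...,2]>.058)&(W[...,2]<.135)&(r<130)&(r>g+8)
n,l,st,ce=cv2.connectedComponentsWithStats(peg.astype(np.uint8))
for i in range(1,n):
    if st[i,4]>60: q=W[l==i]; t=q[q[:,2]>q[:,2].max()-.008]; print("peg",st[i,4],ce[i].round(),q.min(0).round(4),q.max(0).round(4),"top",t.mean(0).round(4))
cv2.imwrite("pics/w1.png",im[:,:,::-1])
```

```text
1.125 [0.46440614 0.15094854 0.34438876] [ 3.14105275e+00  3.11603447e-04 -1.33246241e+00]
peg 404 [260.  93.] [0.4738 0.0571 0.0591] [0.4964 0.0794 0.1229] top [0.4859 0.069  0.1193]
peg 627 [261. 190.] [0.4548 0.138  0.0582] [0.4771 0.1565 0.1229] top [0.4674 0.1441 0.1192]
```

View pics/w1.png

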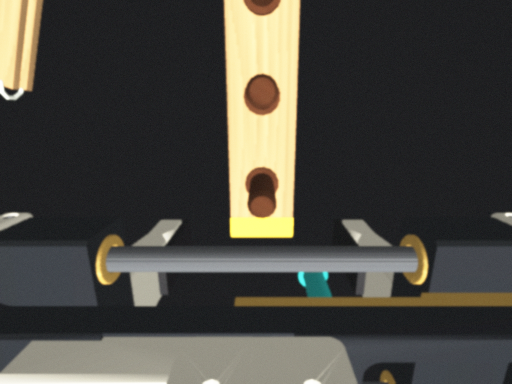

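The wrist view puts the near peg at (262,200), centred between the fingers, with the middle peg at (262,93). The middle peg measures (0.4855,0.0685), so peg 1 should be at about (0.466,0.151), and the TCP is within 2 mm of that. I'll descend and narrow the jaws.

play_rows:
  targets:
    - [[0,0,0.04,0],[0,0,0.075,0],[0,0,0.075,0],[0,0,0.075,0]]
  grip: 150

```text
t: 1.68
eef_pos: [0.468, 0.1502, 0.2708]
ee_rot: [-3.14, -0.0, -1.335]
force: [0.6, -0.3, -0.0]
width: 0.0531
```

play_rows:
  targets:
    - [[0,0,0,0],[0,0,0,0],[0,0,0,0],[0,0,0,0]]

```text
t: 2.17
eef_pos: [0.467, 0.15, 0.2699]
ee_rot: [-3.141, 0.0, -1.335]
force: [0.3, 0.9, -0.6]
width: 0.0365
```

play_rows:
  targets:
    - [[0,0,0,0],[0,0,0,0],[0,0,0,0]]
  grip: 172

```text
t: 2.55
eef_pos: [0.4669, 0.15, 0.2696]
ee_rot: [3.141, -0.0, -1.335]
force: [0.6, 0.2, -0.1]
width: 0.0288
```

play_rows:
  targets:
    - [[0,0.001,0,0],[0,0.001,0,0],[0,0.001,0,0]]

```text
t: 2.92
eef_pos: [0.466, 0.1497, 0.2697]
ee_rot: [-3.142, -0.0, -1.335]
force: [0.3, 0.6, -0.6]
width: 0.0286
```

play_rows:
  targets:
    - [[0,0.0005,0,0],[0,0.0005,0,0],[0,0.0005,0,0]]

```text
t: 3.3
eef_pos: [0.4655, 0.1496, 0.2697]
ee_rot: [-3.142, 0.0, -1.335]
force: [-0.1, 1.0, -1.2]
width: 0.0283
```

play_rows:
  targets:
    - [[0,0.0005,0,0],[0,0.0005,0,0],[0,0.0005,0,0]]

```text
t: 3.68
eef_pos: [0.465, 0.1495, 0.2697]
ee_rot: [-3.142, -0.0, -1.335]
force: [-0.4, -0.3, -0.8]
width: 0.0286
```

play_rows:
  targets:
    - [[0,0.0005,0,0],[0,0.0005,0,0],[0,0.0005,0,0]]

```text
t: 4.05
eef_pos: [0.4645, 0.1494, 0.2697]
ee_rot: [3.142, -0.0, -1.335]
force: [0.4, 0.1, -0.4]
width: 0.0283
```

play_rows:
  targets:
    - [[0,0.0005,0,0],[0,0.0005,0,0],[0,0.0005,0,0]]

```text
t: 4.42
eef_pos: [0.4641, 0.1493, 0.2697]
ee_rot: [-3.142, 0.0, -1.335]
force: [0.4, -0.6, -0.2]
width: 0.0285
```

play_rows:
  targets:
    - [[0,0.0005,0,0],[0,0.0005,0,0],[0,0.0005,0,0]]

```text
t: 4.8
eef_pos: [0.4636, 0.1492, 0.2697]
ee_rot: [-3.142, -0.0, -1.335]
force: [-0.8, -0.1, 0.5]
width: 0.0284
```

play_rows:
  targets:
    - [[0,0.0005,0,0],[0,0.0005,0,0],[0,0.0005,0,0]]

```text
t: 5.18
eef_pos: [0.4631, 0.1491, 0.2697]
ee_rot: [3.142, -0.0, -1.335]
force: [-0.1, 0.0, 0.1]
width: 0.0285
```

play_rows:
  targets:
    - [[0,0.0005,0,0],[0,0.0005,0,0],[0,0.0005,0,0]]

```text
t: 5.55
eef_pos: [0.4626, 0.1489, 0.2696]
ee_rot: [3.142, 0.0, -1.335]
force: [0.4, -0.4, -0.1]
width: 0.0286
```

play_rows:
  targets:
    - [[0,0.0005,0,0],[0,0.0005,0,0],[0,0.0005,0,0]]

```text
t: 5.92
eef_pos: [0.4622, 0.1489, 0.2697]
ee_rot: [-3.141, 0.0, -1.335]
force: [0.7, -0.4, 0.8]
width: 0.0285
```

play_rows:
  targets:
    - [[0,0.0005,0,0],[0,0.0005,0,0],[0,0.0005,0,0]]

```text
t: 6.3
eef_pos: [0.4616, 0.1487, 0.2697]
ee_rot: [3.142, 0.0, -1.335]
force: [1.4, -0.8, 0.0]
width: 0.0287
```

play_rows:
  targets:
    - [[0,0.0004,0,0],[0,0.0004,0,0],[0,0.0004,0,0]]

```text
t: 6.68
eef_pos: [0.4612, 0.1486, 0.2696]
ee_rot: [3.142, -0.0, -1.335]
force: [0.1, 0.3, -0.3]
width: 0.0286
```

play_rows:
  targets:
    - [[0,0.0004,0,0],[0,0.0004,0,0],[0,0.0004,0,0]]

```text
t: 7.05
eef_pos: [0.4608, 0.1485, 0.2697]
ee_rot: [3.142, 0.0, -1.335]
force: [1.1, 0.6, 0.9]
width: 0.0284
```

Run:
```python
from h import *
im,d=cams.grab_frame("side");im2,_=cams.grab_frame("scene")
o=np.load("/tmp/side.npz")["im"]
c=lambda a,u,v:cv2.resize(a[v-55:v+55,u-45:u+45],None,fx=3.3,fy=3.3,interpolation=2)
cv2.imwrite("pics/p1.png",np.hstack([c(o,305,215),c(im,305,215)])[:,:,::-1])
```

```text
(no output)
```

View pics/p1.png

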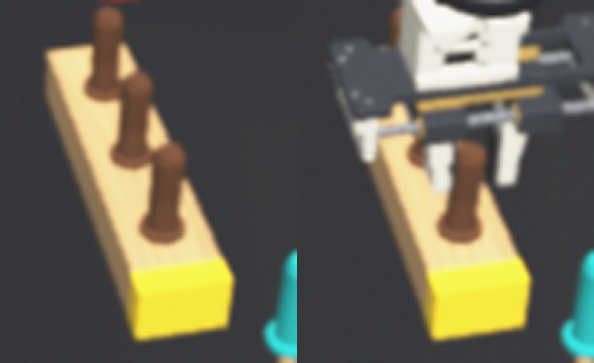

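The crop shows peg 1 at about (470,190), still upright and just touching the left (+x) finger at (440,165). I'll keep going in small steps.

play_rows:
  targets:
    - [[0,0.0004,0,0],[0,0.0004,0,0],[0,0.0004,0,0]]

```text
t: 7.52
eef_pos: [0.4605, 0.1484, 0.2697]
ee_rot: [3.142, -0.0, -1.335]
force: [-0.3, -0.5, 0.5]
width: 0.0287
```

play_rows:
  targets:
    - [[0,0.0004,0,0],[0,0.0004,0,0],[0,0.0004,0,0]]

```text
t: 7.9
eef_pos: [0.4601, 0.1483, 0.2697]
ee_rot: [-3.142, 0.0, -1.335]
force: [0.3, 0.3, 0.6]
width: 0.0287
```

play_rows:
  targets:
    - [[0,0.0004,0,0],[0,0.0004,0,0],[0,0.0004,0,0]]

```text
t: 8.28
eef_pos: [0.4597, 0.1482, 0.2697]
ee_rot: [-3.142, -0.0, -1.335]
force: [0.5, 0.8, -0.7]
width: 0.0285
```

play_rows:
  targets:
    - [[0,0.0006,0,0],[0,0.0006,0,0],[0,0.0006,0,0]]

```text
t: 8.65
eef_pos: [0.4591, 0.1481, 0.2697]
ee_rot: [3.142, 0.0, -1.335]
force: [0.1, -0.8, -0.1]
width: 0.0283
```

play_rows:
  targets:
    - [[0,0.0006,0,0],[0,0.0006,0,0],[0,0.0006,0,0]]

```text
t: 9.02
eef_pos: [0.4585, 0.148, 0.2697]
ee_rot: [3.142, -0.0, -1.335]
force: [-0.5, 0.6, 0.7]
width: 0.0285
```

play_rows:
  targets:
    - [[0,0.0006,0,0],[0,0.0006,0,0],[0,0.0006,0,0]]

```text
t: 9.4
eef_pos: [0.4579, 0.1478, 0.2697]
ee_rot: [-3.142, 0.0, -1.335]
force: [0.9, -0.8, 0.3]
width: 0.0285
```

Run:
```python
from h import *
im,d=cams.grab_frame("side");im2,d2=cams.grab_frame("scene");im3,_=cams.grab_frame("wrist")
o=np.load("/tmp/side.npz")["im"];o2=np.load("/tmp/scene.npz")["im"]
c=lambda a,u,v:cv2.resize(a[v-40:v+40,u-45:u+45],None,fx=3.3,fy=3.3,interpolation=2)
cv2.imwrite("pics/p2.png",np.vstack([np.hstack([c(o,310,220),c(im,310,220)]),np.hstack([c(o2,290,175),c(im2,290,175)])])[:,:,::-1])
```

```text
(no output)
```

View pics/p2.png

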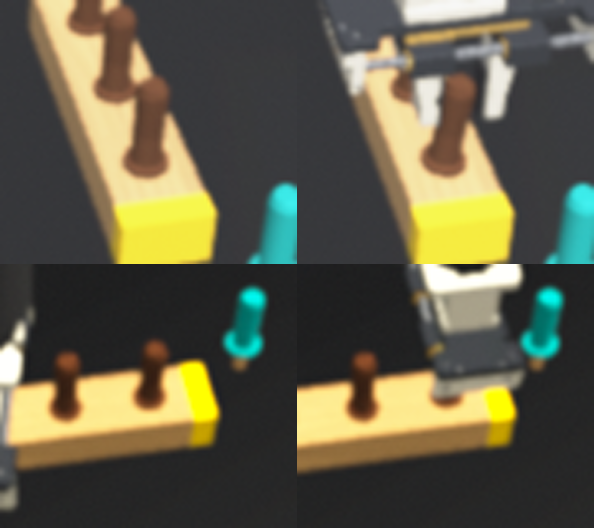

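Peg 1 leans visibly in the side crop: its top moved about 10 crop px (around 6 mm) to the right over a fixed base. The force stayed near 1 N, so peg 1 is slack. I'll rock it the other way too.

play_rows:
  targets:
    - [[0,-0.003,0,0],[0,-0.006,0,0],[0,-0.008,0,0],[0,-0.009,0,0],[0,-0.01,0,0]]

```text
t: 10.18
eef_pos: [0.4676, 0.1501, 0.2696]
ee_rot: [3.141, -0.0, -1.335]
force: [-0.9, 0.6, 0.8]
width: 0.0283
```

play_rows:
  targets:
    - [[0,-0.001,0,0],[0,-0.002,0,0],[0,-0.003,0,0],[0,-0.003,0,0]]

```text
t: 10.68
eef_pos: [0.4707, 0.1509, 0.2697]
ee_rot: [-3.142, -0.0, -1.335]
force: [-0.7, 0.2, 0.1]
width: 0.0284
```

play_rows:
  targets:
    - [[0,0.002,0,0],[0,0.005,0,0],[0,0.0065,0,0],[0,0.0065,0,0]]

```text
t: 11.18
eef_pos: [0.4641, 0.1493, 0.2697]
ee_rot: [-3.141, 0.0, -1.335]
force: [-0.4, 0.4, -0.1]
width: 0.0285
```

play_rows:
  targets:
    - [[0,0,-0.03,0],[0,0,-0.06,0],[0,0,-0.065,0],[0,0,-0.065,0]]

```text
t: 11.68
eef_pos: [0.4642, 0.1493, 0.3347]
ee_rot: [-3.141, 0.0, -1.335]
force: [0.9, 0.5, -0.5]
width: 0.0287
```

play_rows:
  targets:
    - [[0.03,0,0,0],[0.065,0,0,0],[0.084,-0.001,0,0],[0.084,-0.001,0,0],[0.084,-0.001,0,0]]
  grip: 135

```text
t: 12.3
eef_pos: [0.4847, 0.068, 0.334]
ee_rot: [3.14, -0.0, -1.336]
force: [0.0, -0.4, 0.8]
width: 0.0415
```

play_rows:
  targets:
    - [[0,0,0.03,0],[0,0,0.05,0],[0,0,0.065,0],[0,0,0.065,0],[0,0,0.065,0]]

```text
t: 12.92
eef_pos: [0.485, 0.0684, 0.2701]
ee_rot: [-3.141, -0.0, -1.334]
force: [-0.0, -0.0, 0.2]
width: 0.0412
```

play_rows:
  targets:
    - [[0,0,0,0],[0,0,0,0],[0,0,0,0],[0,0,0,0]]
  grip: 172

```text
t: 13.42
eef_pos: [0.4848, 0.0678, 0.2698]
ee_rot: [-3.141, 0.0, -1.335]
force: [0.6, 0.0, 0.2]
width: 0.0288
```

Each step of 0.4 mm should add only about 3–4 N once the finger touches a glued peg.

play_rows:
  targets:
    - [[0,0.0005,0,0],[0,0.001,0,0],[0,0.001,0,0]]

```text
t: 13.8
eef_pos: [0.4838, 0.0676, 0.2696]
ee_rot: [3.142, -0.0, -1.335]
force: [0.9, 0.2, -1.2]
width: 0.0284
```

play_rows:
  targets:
    - [[0,0.0005,0,0],[0,0.0005,0,0],[0,0.0005,0,0]]

```text
t: 14.18
eef_pos: [0.4834, 0.0675, 0.2697]
ee_rot: [-3.142, -0.0, -1.335]
force: [-0.5, 0.9, 1.0]
width: 0.0287
```

play_rows:
  targets:
    - [[0,0.0005,0,0],[0,0.0005,0,0],[0,0.0005,0,0]]

```text
t: 14.55
eef_pos: [0.4829, 0.0674, 0.2697]
ee_rot: [-3.142, -0.0, -1.335]
force: [-0.0, 0.0, -0.5]
width: 0.0285
```

play_rows:
  targets:
    - [[0,0.0004,0,0],[0,0.0004,0,0],[0,0.0004,0,0]]

```text
t: 14.92
eef_pos: [0.4825, 0.0673, 0.2697]
ee_rot: [-3.142, 0.0, -1.335]
force: [0.1, 0.6, -0.3]
width: 0.0286
```

play_rows:
  targets:
    - [[0,0.0004,0,0],[0,0.0004,0,0],[0,0.0004,0,0]]

```text
t: 15.3
eef_pos: [0.4822, 0.0673, 0.2697]
ee_rot: [-3.141, 0.0, -1.335]
force: [0.4, -0.2, -1.3]
width: 0.0281
```

play_rows:
  targets:
    - [[0,0.0004,0,0],[0,0.0004,0,0],[0,0.0004,0,0]]

```text
t: 15.68
eef_pos: [0.4819, 0.0672, 0.2698]
ee_rot: [-3.141, 0.0, -1.335]
force: [1.5, -0.2, -0.1]
width: 0.0287
```

play_rows:
  targets:
    - [[0,0.0003,0,0],[0,0.0003,0,0],[0,0.0003,0,0]]

```text
t: 16.05
eef_pos: [0.4816, 0.0672, 0.2698]
ee_rot: [-3.141, 0.0, -1.335]
force: [2.4, 1.0, -1.3]
width: 0.0286
```

play_rows:
  targets:
    - [[0,0.0003,0,0],[0,0.0003,0,0],[0,0.0003,0,0]]

```text
t: 16.42
eef_pos: [0.4814, 0.0671, 0.2698]
ee_rot: [-3.141, 0.0, -1.335]
force: [4.2, 1.1, -0.4]
width: 0.0288
```

play_rows:
  targets:
    - [[0,0.0002,0,0],[0,0.0002,0,0],[0,0.0002,0,0]]

```text
t: 16.8
eef_pos: [0.4812, 0.0671, 0.2698]
ee_rot: [-3.141, 0.0, -1.335]
force: [4.8, 1.1, -1.4]
width: 0.0289
```

play_rows:
  targets:
    - [[0,-0.002,0,0],[0,-0.004,0,0],[0,-0.005,0,0],[0,-0.005,0,0]]

```text
t: 17.3
eef_pos: [0.4856, 0.068, 0.2694]
ee_rot: [3.141, -0.0, -1.335]
force: [-0.1, 0.5, 0.3]
width: 0.0288
```

play_rows:
  targets:
    - [[0,-0.0004,0,0],[0,-0.0004,0,0],[0,-0.0004,0,0]]

```text
t: 17.68
eef_pos: [0.4862, 0.0682, 0.2697]
ee_rot: [3.142, 0.0, -1.335]
force: [0.0, -0.1, -0.5]
width: 0.0286
```

play_rows:
  targets:
    - [[0,-0.0004,0,0],[0,-0.0004,0,0],[0,-0.0004,0,0]]

```text
t: 18.05
eef_pos: [0.4866, 0.0683, 0.2696]
ee_rot: [3.142, -0.0, -1.335]
force: [-0.0, -0.9, -0.4]
width: 0.0285
```

play_rows:
  targets:
    - [[0,-0.0004,0,0],[0,-0.0004,0,0],[0,-0.0004,0,0]]

```text
t: 18.42
eef_pos: [0.4869, 0.0683, 0.2696]
ee_rot: [3.141, -0.0, -1.335]
force: [-0.5, -0.6, 1.8]
width: 0.0289
```

play_rows:
  targets:
    - [[0,-0.0004,0,0],[0,-0.0004,0,0],[0,-0.0004,0,0]]

```text
t: 18.8
eef_pos: [0.4872, 0.0684, 0.2696]
ee_rot: [3.141, -0.0, -1.335]
force: [-3.2, -0.6, 1.7]
width: 0.0284
```

play_rows:
  targets:
    - [[0,-0.0002,0,0],[0,-0.0002,0,0],[0,-0.0002,0,0]]

```text
t: 19.18
eef_pos: [0.4874, 0.0684, 0.2696]
ee_rot: [3.141, -0.0, -1.335]
force: [-4.9, -1.0, 3.8]
width: 0.0283
```

play_rows:
  targets:
    - [[0,0.0015,0,0],[0,0.003,0,0],[0,0.003,-0.03,0],[0,0.003,-0.065,0],[0,0.003,-0.065,0]]

```text
t: 19.8
eef_pos: [0.4859, 0.0684, 0.3376]
ee_rot: [-3.135, 0.001, -1.335]
force: [-0.2, 0.1, -0.9]
width: 0.0288
```

play_rows:
  targets:
    - [[0.03,0,0,0],[0.065,0,0,0],[0.085,0,0,0],[0.085,0,0,0],[0.085,0,0,0]]
  grip: 135

```text
t: 20.42
eef_pos: [0.5045, -0.0146, 0.3343]
ee_rot: [3.142, 0.0, -1.335]
force: [-0.0, 0.0, -0.3]
width: 0.0413
```

play_rows:
  targets:
    - [[0,0,0.03,0],[0,0,0.05,0],[0,0,0.065,0],[0,0,0.065,0],[0,0,0.065,0]]

```text
t: 21.05
eef_pos: [0.5049, -0.0145, 0.2703]
ee_rot: [-3.141, -0.0, -1.335]
force: [0.4, -1.0, -1.0]
width: 0.0412
```

play_rows:
  targets:
    - [[0,0,0,0],[0,0,0,0],[0,0,0,0],[0,0,0,0]]
  grip: 172

```text
t: 21.55
eef_pos: [0.5045, -0.0149, 0.2698]
ee_rot: [-3.141, 0.0, -1.335]
force: [-0.8, -0.3, -0.5]
width: 0.0285
```

Peg 2 is stiff in both directions (about 5 N within 0.6 mm). Next is peg 3.

play_rows:
  targets:
    - [[0,0.0005,0,0],[0,0.001,0,0],[0,0.001,0,0]]

```text
t: 21.92
eef_pos: [0.5035, -0.0151, 0.2697]
ee_rot: [3.142, -0.0, -1.335]
force: [-0.0, 0.5, -0.4]
width: 0.0284
```

play_rows:
  targets:
    - [[0,0.0005,0,0],[0,0.0005,0,0],[0,0.0005,0,0]]

```text
t: 22.3
eef_pos: [0.503, -0.0152, 0.2697]
ee_rot: [3.142, -0.0, -1.335]
force: [-0.3, 0.4, 0.4]
width: 0.0286
```

play_rows:
  targets:
    - [[0,0.0004,0,0],[0,0.0004,0,0],[0,0.0004,0,0]]

```text
t: 22.68
eef_pos: [0.5026, -0.0153, 0.2697]
ee_rot: [-3.142, 0.0, -1.335]
force: [-0.1, 0.1, 0.3]
width: 0.0285
```

play_rows:
  targets:
    - [[0,0.0004,0,0],[0,0.0004,0,0],[0,0.0004,0,0]]

```text
t: 23.05
eef_pos: [0.5022, -0.0154, 0.2697]
ee_rot: [3.142, -0.0, -1.335]
force: [-0.2, 0.6, 0.8]
width: 0.0286
```

play_rows:
  targets:
    - [[0,0.0004,0,0],[0,0.0004,0,0],[0,0.0004,0,0]]

```text
t: 23.42
eef_pos: [0.502, -0.0154, 0.2697]
ee_rot: [-3.141, -0.0, -1.335]
force: [0.5, -0.2, -0.5]
width: 0.0285
```

play_rows:
  targets:
    - [[0,0.0004,0,0],[0,0.0004,0,0],[0,0.0004,0,0]]

```text
t: 23.8
eef_pos: [0.5017, -0.0155, 0.2698]
ee_rot: [-3.141, -0.0, -1.335]
force: [2.6, 0.5, -1.5]
width: 0.0284
```

play_rows:
  targets:
    - [[0,0.0004,0,0],[0,0.0004,0,0],[0,0.0004,0,0]]

```text
t: 24.18
eef_pos: [0.5014, -0.0155, 0.2698]
ee_rot: [-3.141, 0.0, -1.335]
force: [4.4, 0.9, -1.6]
width: 0.0286
```

play_rows:
  targets:
    - [[0,-0.002,0,0],[0,-0.004,0,0],[0,-0.0055,0,0],[0,-0.0055,0,0]]

```text
t: 24.68
eef_pos: [0.5063, -0.0144, 0.2695]
ee_rot: [3.141, -0.0, -1.335]
force: [0.3, -0.4, -0.6]
width: 0.0286
```

play_rows:
  targets:
    - [[0,-0.0004,0,0],[0,-0.0004,0,0],[0,-0.0004,0,0]]

```text
t: 25.05
eef_pos: [0.5067, -0.0143, 0.2696]
ee_rot: [3.141, 0.0, -1.335]
force: [-0.2, -0.5, -1.3]
width: 0.0285
```

play_rows:
  targets:
    - [[0,-0.0003,0,0],[0,-0.0003,0,0],[0,-0.0003,0,0]]

```text
t: 25.42
eef_pos: [0.5069, -0.0142, 0.2696]
ee_rot: [3.141, -0.0, -1.335]
force: [-1.8, 1.3, -0.1]
width: 0.0287
```

play_rows:
  targets:
    - [[0,-0.0004,0,0],[0,-0.0004,0,0],[0,-0.0004,0,0]]

```text
t: 25.8
eef_pos: [0.5072, -0.0142, 0.2695]
ee_rot: [3.141, -0.0, -1.335]
force: [-3.4, -0.7, 1.8]
width: 0.0285
```

play_rows:
  targets:
    - [[0,0.0015,0,0],[0,0.003,0,0],[0,0.003,-0.03,0],[0,0.003,-0.065,0],[0,0.003,-0.065,0]]

```text
t: 26.42
eef_pos: [0.5058, -0.0144, 0.3377]
ee_rot: [-3.135, 0.0, -1.335]
force: [-0.2, 0.2, -1.0]
width: 0.0285
```

play_rows:
  targets:
    - [[-0.05,0,0,0],[-0.1,0,0,0],[-0.15,0,0,0],[-0.17,0,0,0],[-0.17,0,0,0]]
  grip: 100

```text
t: 27.05
eef_pos: [0.4647, 0.1519, 0.3343]
ee_rot: [-3.141, 0.0, -1.333]
force: [-0.2, 0.2, 0.6]
width: 0.0532
```

Run:
```python
from h import *
s=arm.get_state();print(s["t"],s["eef_pos"],s["ee_rot"])
im,d=cams.grab_frame("wrist");p=cams.camera_params("wrist");W=world("wrist",d,p)
r,g,b=[im[...,i].astype(int) for i in range(3)]
peg=(d>0)&(W[...,2]>.058)&(W[...,2]<.135)&(r<130)&(r>g+8)
n,l,st,ce=cv2.connectedComponentsWithStats(peg.astype(np.uint8))
for i in range(1,n):
    if st[i,4]>60: q=W[l==i]; t=q[q[:,2]>q[:,2].max()-.008]; print("peg",st[i,4],ce[i].round(),q.min(0).round(4),q.max(0).round(4),"top",t.mean(0).round(4))
im,d=cams.grab_frame("side");W=world("side",d);r,g,b=[im[...,i].astype(int) for i in range(3)]
m=(d>0)&(r>120)&(g<70)&(b<70)&(W[...,0]<.65)&(W[...,0]>.35)
for lo,hi in((.069,.08),(.0,.03)):
    q=W[m&(W[...,2]>lo)&(W[...,2]<hi)];print(cv2.fitEllipse(q[:,:2].astype(np.float32)*1000) if lo else q.mean(0),len(q),q.min(0),q.max(0))
```

```text
27.05 [0.46467258 0.15185837 0.33432746] [-3.14128727e+00  2.29119644e-04 -1.33266343e+00]
peg 448 [261.  91.] [0.4732 0.0559 0.0621] [0.496  0.0783 0.1232] top [0.4854 0.0678 0.1191]
peg 693 [262. 192.] [0.4541 0.1368 0.058 ] [0.4767 0.1559 0.123 ] top [0.4669 0.1431 0.1188]
((494.5099792480469, -253.7017059326172), (88.96900177001953, 100.03966522216797), 167.34400939941406) 52 [ 0.51025843 -0.30493447  0.06916824] [ 0.53830117 -0.20185585  0.07901172]
[ 0.52866826 -0.29790356  0.01620617] 30 [ 5.08516802e-01 -4.29071359e-01  9.89792366e-05] [ 0.54314182 -0.2188815   0.02939536]
```

play_rows:
  targets:
    - [[0.001,0,0.04,0],[0.001,0,0.075,0],[0.001,0,0.075,0],[0.001,0,0.075,0]]

```text
t: 27.65
eef_pos: [0.4658, 0.1493, 0.2607]
ee_rot: [-3.141, -0.0, -1.336]
force: [1.0, 1.2, 0.5]
width: 0.0531
```

play_rows:
  targets:
    - [[0,0,0,0],[0,0,0,0],[0,0,0,0],[0,0,0,0],[0,0,0,0]]
  grip: 255
  newtons: 20

```text
t: 28.28
eef_pos: [0.4652, 0.1496, 0.26]
ee_rot: [-3.141, 0.0, -1.335]
force: [-1.4, 0.4, 3.4]
width: 0.0237
```

play_rows:
  targets:
    - [[0,0,-0.005,0],[0,0,-0.01,0],[0,0,-0.015,0],[0,0,-0.015,0]]

```text
t: 28.78
eef_pos: [0.4652, 0.1496, 0.2752]
ee_rot: [-3.141, 0.0, -1.335]
force: [-0.4, 0.1, -0.1]
width: 0.0236
```

play_rows:
  targets:
    - [[0,0,-0.05,0],[0,0,-0.1,0],[0,0,-0.145,0],[0.05,0.01,-0.145,0],[0.11,0.02,-0.145,0]]

```text
t: 29.4
eef_pos: [0.4712, 0.0373, 0.4202]
ee_rot: [-3.14, 0.001, -1.333]
force: [0.3, 0.1, -1.2]
width: 0.0235
```

play_rows:
  targets:
    - [[0.05,0.01,0,0],[0.1,0.025,0,0],[0.15,0.04,0,0],[0.17,0.045,0,0],[0.17,0.045,0,0]]

```text
t: 30.02
eef_pos: [0.467, -0.1392, 0.4193]
ee_rot: [3.141, 0.0, -1.338]
force: [-0.2, -0.1, -1.6]
width: 0.0232
```

```bash
cat > cup.py <<'E'
from h import *
s=arm.get_state();print(s["t"],s["eef_pos"],s["ee_rot"],s["width"])
im,d=cams.grab_frame("wrist");p=cams.camera_params("wrist");W=world("wrist",d,p)
r,g,b=[im[...,i].astype(int) for i in range(3)]
m=(d>0)&(r>110)&(g<80)&(b<80)&(abs(W[...,2]-.075)<.005)
q=W[m][:,:2].astype(np.float32)*1000;print(len(q),cv2.minEnclosingCircle(q),cv2.fitEllipse(cv2.convexHull(q)))
cv2.imwrite("pics/c1.png",im[:,:,::-1])
E
python3 cup.py
```

```text
30.025 [ 0.46696093 -0.1391667   0.41932186] [ 3.14096612e+00  1.58506953e-04 -1.33794425e+00] 0.023211534509635746
749 ((488.21759033203125, -253.1873779296875), 51.6098747253418) ((488.13909912109375, -253.06082153320312), (102.53999328613281, 102.79208374023438), 127.28147888183594)
```

View pics/c1.png

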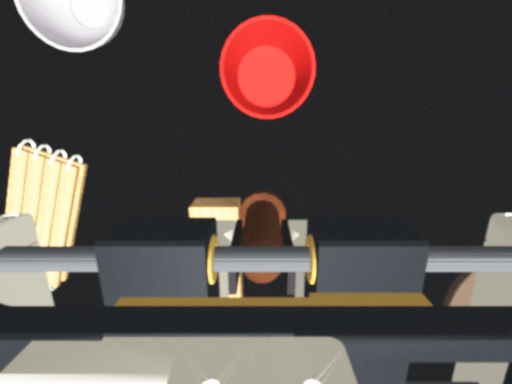

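The wrist view shows the cup mouth at (267,66) and the peg held upright between the pads at (262,235). The cup centre fits at (0.488,-0.253) with a 103 mm diameter, which matches the given 104 mm.

play_rows:
  targets:
    - [[0.05,0.003,0,0],[0.1,0.006,0,0],[0.1155,0.006,0,0],[0.1155,0.006,0.02,0],[0.1155,0.006,0.04,0]]

```text
t: 30.7
eef_pos: [0.4887, -0.2507, 0.3791]
ee_rot: [-3.141, 0.0, -1.335]
force: [-0.2, 0.9, 0.1]
width: 0.0233
```

play_rows:
  targets:
    - [[0,0,0.04,0],[0,0,0.08,0],[0,0,0.105,0],[0,0,0.113,0],[0,0,0.113,0]]

```text
t: 31.32
eef_pos: [0.4888, -0.251, 0.2669]
ee_rot: [3.141, -0.0, -1.334]
force: [0.1, 0.6, -0.1]
width: 0.0233
```

play_rows:
  targets:
    - [[0,0,0.003,0],[0,0,0.005,0],[0,0,0.0065,0],[0,0,0.008,0],[0,0,0.008,0]]

```text
t: 31.95
eef_pos: [0.4884, -0.2517, 0.2586]
ee_rot: [3.141, 0.0, -1.335]
force: [-0.4, -0.2, -1.9]
width: 0.0236
```

play_rows:
  targets:
    - [[0,0,0.001,0],[0,0,0.002,0],[0,0,0.002,0],[0,0,0.002,0]]

```text
t: 32.45
eef_pos: [0.4884, -0.2516, 0.2567]
ee_rot: [3.142, 0.0, -1.335]
force: [-0.5, -1.6, 0.1]
width: 0.0233
```

play_rows:
  targets:
    - [[0,0,0.001,0],[0,0,0.002,0],[0,0,0.002,0],[0,0,0.002,0]]

```text
t: 32.95
eef_pos: [0.4884, -0.2516, 0.2546]
ee_rot: [3.142, 0.0, -1.335]
force: [-0.2, -0.7, -0.6]
width: 0.0235
```

play_rows:
  targets:
    - [[0,0,0.0005,0],[0,0,0.001,0],[0,0,0.001,0],[0,0,0.001,0]]

```text
t: 33.45
eef_pos: [0.4884, -0.2516, 0.2536]
ee_rot: [3.142, -0.0, -1.335]
force: [-0.7, -1.0, -1.5]
width: 0.0236
```

play_rows:
  targets:
    - [[0,0,0.0005,0],[0,0,0.001,0],[0,0,0.001,0],[0,0,0.001,0]]

```text
t: 33.95
eef_pos: [0.4885, -0.2517, 0.2529]
ee_rot: [-3.141, -0.0, -1.335]
force: [-0.8, 1.2, 2.6]
width: 0.0234
```

The foot is on the cup floor. I'll release and lift.

play_rows:
  targets:
    - [[0,0,0,0],[0,0,0,0],[0,0,0,0],[0,0,0,0],[0,0,0,0]]
  grip: 150

```text
t: 34.58
eef_pos: [0.4884, -0.2516, 0.2526]
ee_rot: [3.141, 0.0, -1.335]
force: [0.6, 0.3, 0.3]
width: 0.0363
```

play_rows:
  targets:
    - [[0,0,-0.01,0],[0,0,-0.03,0],[0,0,-0.06,0],[0,0,-0.11,0],[0,0,-0.16,0]]

```text
t: 35.2
eef_pos: [0.4881, -0.2516, 0.4149]
ee_rot: [-3.141, -0.0, -1.335]
force: [1.0, 0.4, -0.7]
width: 0.0364
```

play_rows:
  targets:
    - [[-0.05,-0.03,0,0],[-0.1,-0.06,0,0],[-0.12,-0.09,0,0],[-0.12,-0.12,0,0],[-0.12,-0.12,0,0]]

```text
t: 35.83
eef_pos: [0.5784, -0.106, 0.4128]
ee_rot: [-3.142, -0.0, -1.334]
force: [-0.1, 0.2, -0.9]
width: 0.0357
```

Run:
```python
from h import *
s=arm.get_state();print(s["t"],s["eef_pos"],s["width"])
a,d=cams.grab_frame("side");b,_=cams.grab_frame("scene")
c=lambda a,u,v,k:cv2.resize(a[v-k:v+k,u-k:u+k],(390,390),interpolation=2)
cv2.imwrite("pics/f.png",np.hstack([c(a,300,180,90),c(b,225,160,90)])[:,:,::-1])
```

```text
35.825 [ 0.57841418 -0.10598555  0.41280437] 0.0356920650343351
```

View pics/f.png

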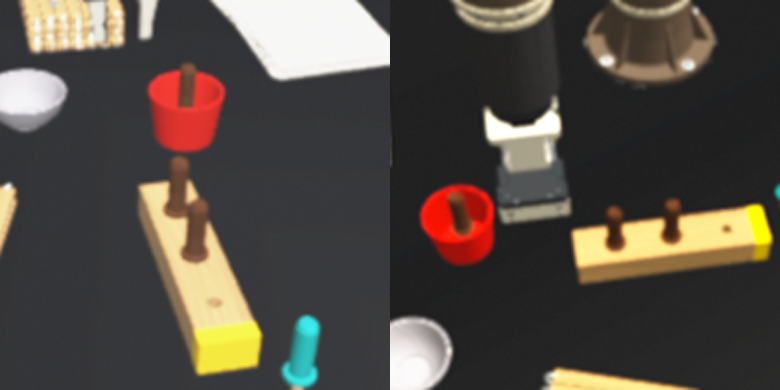

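The peg stands foot down in the upright cup, at (187,85) in the left crop and (458,212) in the right. The hole near the yellow band is empty and the other two pegs are upright. The robot is clear of everything.

```bash
python3 -c "
from station import job_done;print(job_done())"
```

```text
the job is handed in; nothing more can be done
None
```

The slack peg was the one nearest the yellow end. It now stands foot down in the upright red cup, and the job was handed in at about 36 s of the 69 s allowed.

I rocked all three pegs both ways, across the rail, starting at the yellow end:

| Peg | Sideways force | Give | Result |
|---|---|---|---|
| 1 (yellow end) | readings within noise, about 1 N | top leaned about 6 mm one way in the side camera | slack |
| 2 (middle) | about 5 N | less than 1 mm | glued |
| 3 (far end) | 4.5 N one way, 3.5 N the other | less than 1 mm | glued |

- **Removal:** peg 1 lifted out freely. I lowered it until its foot touched the cup floor (2.6 N reading), then released it.
- **Last check:** the side and scene pictures showed the cup upright with the peg in it, the yellow-end hole empty, pegs 2 and 3 upright, and the gripper clear.
- **Limits of the checks:** force noise was about 1 N, so peg 1's play was confirmed by camera rather than by force. I did not view its lean in the second direction. No check failed.
- **Position disagreement:** my first camera estimate of the pegs' positions was up to about 2 mm off across the rail. I used the positions where the fingers touched pegs 2 and 3 instead.

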